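Close the laundry canisters

TASK

The three laundry canisters have been washed and dried: put the green scoop back inside the blue canister, then close all three canisters, each with the lid of its own colour seated level in the mouth. Set the lids down gently rather than dropping them, keep the canisters standing upright on the counter, and leave the steel sink plug, the stain-remover bottle and the soap dish where they are.

Things in the scene. Friction and masses are not known exactly. Their poses are not given: they have to be found in the camera images.
- charcoal_canister: charcoal (near-black) round stoneware canister, open at the top, empty, loose, about 0.75 kg, standing upright; outside diameter 116 mm, height 120 mm, wall 5 mm (mouth 106 mm across), floor 6 mm thick. Origin: centre of its underside; z up. All three canisters have the same mouth.
- blue_canister: blue round stoneware canister, open at the top, empty, loose, about 0.75 kg, standing upright; outside diameter 116 mm, height 80 mm, wall 5 mm (mouth 106 mm across), floor 6 mm thick. Origin: centre of its underside; z up. All three canisters have the same mouth. The scoop belongs in this one.
- mustard_canister: mustard-yellow round stoneware canister, open at the top, empty, loose, about 0.75 kg, standing upright; outside diameter 116 mm, height 95 mm, wall 5 mm (mouth 106 mm across), floor 6 mm thick. Origin: centre of its underside; z up. All three canisters have the same mouth.
- charcoal_lid: lid of the charcoal canister, 0.2 kg, right way up: charcoal plate 124 mm across (10 to 18 mm above the origin); under it a white plug 90 mm across, 10 mm deep, that drops into the mouth with 8 mm to spare; on top an oak knob 28 mm in diameter (18 to 48 mm above the origin), the grip. Origin: underside centre of the plug; z up. Seated, the plate rests on the rim: origin 10 mm below the rim.
- blue_lid: lid of the blue canister, 0.2 kg, right way up: blue plate 124 mm across (10 to 18 mm above the origin); under it a white plug 90 mm across, 10 mm deep, that drops into the mouth with 8 mm to spare; on top an oak knob 28 mm in diameter (18 to 48 mm above the origin), the grip. Origin: underside centre of the plug; z up. Seated, the plate rests on the rim: origin 10 mm below the rim.
- mustard_lid: lid of the mustard canister, 0.2 kg, right way up: mustard plate 124 mm across (10 to 18 mm above the origin); under it a white plug 90 mm across, 10 mm deep, that drops into the mouth with 8 mm to spare; on top an oak knob 28 mm in diameter (18 to 48 mm above the origin), the grip. Origin: underside centre of the plug; z up. Seated, the plate rests on the rim: origin 10 mm below the rim.
- scoop: green plastic scoop, 35 g, open side up: cup 44 mm across, 34 mm high; straight flat handle along its own +x, level with the cup's rim, 12 mm wide, 8 mm thick (26 to 34 mm above the origin), 22 to 66 mm from the origin; 88 mm long overall. Origin: centre of the cup's underside; z up. It lies flat inside a canister with 9 mm to spare at each end.
- sink_plug: basket plug of the laundry tub, bystander lying among the lids: brushed-steel disc 84 mm across on a black rubber seal, small steel knob, 37 mm high. Origin: centre of its underside. It stays where it is.
- stain_bottle: white stain-remover bottle with a red cap, bystander, upright, 42 mm in diameter and 125 mm high. Origin: centre of its underside. It stays where it is.
- soap_dish: slatted oak soap dish with a pale green bar of soap, bystander, 110 x 70 mm and 36 mm high. Origin: centre of its underside, x along its length. It stays where it is.

How it is judged:
At the end, for the whole second after the job is handed in: Each lid sits in its own colour's canister (within 10 mm of centre, 4 mm of seated height, 0.05 rad of level); canisters upright on the counter; scoop inside the blue one; plug, bottle and soap dish upright and within 30 mm of their start; all released and at rest (horizontal distance between charcoal_lid and charcoal_canister below 0.01 m and z of charcoal_lid in the frame of charcoal_canister between 0.106 and 0.114 m and angle between each of charcoal_lid, charcoal_canister, blue_lid, blue_canister, mustard_lid, mustard_canister's own z axis and vertical below 0.05 rad and height (world z) of each of charcoal_canister, blue_canister, mustard_canister below 0.006 m and linear speed of each of charcoal_lid, charcoal_canister, blue_lid, blue_canister, mustard_lid, mustard_canister below 0.02 m/s and horizontal distance between blue_lid and blue_canister below 0.01 m and z of blue_lid in the frame of blue_canister between 0.066 and 0.074 m and horizontal distance between mustard_lid and mustard_canister below 0.01 m and z of mustard_lid in the frame of mustard_canister between 0.081 and 0.089 m and horizontal distance between scoop and blue_canister below 0.05 m and z of scoop in the frame of blue_canister between -0.005 and 0.07 m and linear speed of scoop below 0.03 m/s and distance of each of sink_plug, stain_bottle, soap_dish from where it was at the start of the episode below 0.03 m and angle between each of sink_plug, stain_bottle, soap_dish's own z axis and vertical below 0.1 rad); the robot touches nothing.
It fails at once if a lid is dropped (falls free of the gripper at more than 0.7 m/s, as from 25 mm or more) ((linear speed of charcoal_lid above 0.7 m/s and contact force between each of the fingers, the arm and charcoal_lid below 0.1 N) or (linear speed of blue_lid above 0.7 m/s and contact force between each of the fingers, the arm and blue_lid below 0.1 N) or (linear speed of mustard_lid above 0.7 m/s and contact force between each of the fingers, the arm and mustard_lid below 0.1 N)).
It fails at once if a canister is tipped by more than 0.4 rad (angle between any of charcoal_canister, blue_canister, mustard_canister's own z axis and vertical above 0.4 rad).
It fails at once if the sink plug, the stain-remover bottle or the soap dish is moved by more than 30 mm (distance of any of sink_plug, stain_bottle, soap_dish from where it was at the start of the episode above 0.03 m).
It also fails if it takes over 99 s, if anything falls off the work surface, if the arm or the gripper's body presses on something with over 40 N, if the wrist force passes 120 N, or if a joint passes its speed limit or range.

ROBOT

A 6-joint arm with a two-finger parallel gripper is mounted at the origin on the work surface. World frame = base frame: x ahead of the robot, y to its left, z up, the work surface at z = 0. Lengths are in m, angles in rad, forces in N, time in s.
With the tool pointing down it reaches from about 0.4 to 0.925 m from the base axis. Payload 3.4 kg.
Tool frame: the origin (TCP) lies midway between the tips of the shut fingers; the grasp point (between the pads) lies 19 mm behind it; z points along the fingers, x is the direction in which the jaws open and shut, and the axes are right-handed (so a half turn about z gives the same grasp; the last joint's range is limited). The gripper opens to 85 mm and grips with 20 to 120 N. Pads are 22 mm wide; open, the fingers measure 114 mm over their backs; the gripper's body (76 mm by 85 mm) begins 54 mm behind the grasp point. The pads swing forward as they close: fully open they stand 13 mm farther back than shut.
Start: joints at [-1.337, 0.307, 1.506, -0, 1.328, -0.073], TCP at [0.174, -0.548, 0.231] pointing down, gripper open.
Joint ranges: [-3.12, 3.12], [-1.05, 2.28], [0.14, 2.33], [-1.42, 4.57], [0.1, 2.73], [-2.68, 2.68]. Speed limits (rad/s): [2.57, 2.57, 3.14, 3.14, 3.14, 3.14].

INTERFACE

Orientations are given as a unit quaternion [x, y, z, w].
In Python, from rig import * gives the robot as it stands. The module is installed in compiled form; this text tells all that it offers.
- The arm moves only by the tool servo_tool, never from a script. Its argument "motion" is a list that holds one entry, the list of rows, each a list of 7 numbers: the opening, from 0 (shut) to 1 (fully open), then the shift along the tool's x, y, z in m, then the turn, a rotation vector about the tool's x, y, z in degrees. In form: [[[fingers, dx, dy, dz, wx, wy, wz], ...]]. A call has 1 to 10 rows; each row is the pose to reach, as a shift and turn from the pose measured when the call began, along the tool's axes at that moment; what a row does not reach only later rows make up. A row lasts 1/8 s, in which the tool goes at most 62.5 mm and 10.7 degrees, less where a joint would pass 70% of its speed; a pose out of reach is approached as far as the arm can. A call with a gripper value outside its range is refused whole. The fingers move at their own pace and stop on an object; "newtons" is the grip in N (left out, the last holds). Time passes only in rows, so rows that repeat a pose let the fingers close. It gives the time, the measured TCP pose, the force and the opening at its end, in the units of the state.
- read_state(): the state, without advancing time (a new reading comes with each control period).
- capture(name): name is "side" or "top" or "wrist"; returns a dict with "image" (420x560x3 uint8, red, green, blue), "intrinsics" (3x3 intrinsics, pixels), "k1" (the pictures are not rectified: a ray, as slopes to the right and down, at radius r is drawn at 1 + k1 r^2 times it, then the intrinsics apply), "R" (3x3) and "t" (3): a world point X has camera coordinates R X + t. Camera axes: x right, y down, z forward; pixel columns grow to the right and rows downward; lengths in m; the calibration is good to about 2 mm. A picture is of the moment at which its call begins. There is no depth.
- job_done(): hands the job in, once; it reports no verdict.
The state is a dict: "time_s": time; "q": joint angles; "qd": joint speeds; "joint_efforts": joint torques, N m; "tcp_pos": TCP position; "tool_rot": TCP orientation; "ft_force": force on the tool from outside, world axes, zero at the start; "moment": the same for the moment, N m; "gripper_width": finger opening in m.
Only numpy, scipy, OpenCV 4.12 (cv2) and the standard library are available. Lean on these libraries where they do the work, as an engineer would, in place of code of your own. Each camera call takes 0.05 s, during which the arm holds its last target. There are 200 camera calls.

## Working session

There is one attempt and no reset: what is moved stays moved. The work goes in short steps, Python scripts to look and compute and a tool call to move; the robot and the scene stay as the last step left them, time stands still between calls to the robot, and variables do not carry over. Pictures are saved under pics/ and viewed, about 12 in all and at most 16, crops included, and the job is handed in when it is done.

Besides the shell and the picture viewer there is one more tool, called after ">>>" by a JSON object that holds its "name" and its "arguments". servo_tool: Moves the arm, as the interface text tells. Its arguments: {"type":"object","properties":{"motion":{"type":"array","items":{"type":"array","items":{"type":"array","items":{"type":"number"}}}},"newtons":{"type":"number"}},"required":["motion"]}

```bash
mkdir -p pics; python3 - <<'E'
from rig import *
import cv2,pickle
s=read_state();print({k:s[k] for k in('time_s','q','tcp_pos','tool_rot','ft_force','gripper_width')})
for n in('top','side','wrist'):
    c=capture(n);pickle.dump(c,open(f'pics/{n}0.pkl','wb'));cv2.imwrite(f'pics/{n}0.png',c['image'][:,:,::-1]);print(n,c['intrinsics'],c['k1'],c['R'],c['t'])
E
```

```text
{'time_s': 0.0, 'q': array([-1.33650069e+00,  3.07512656e-01,  1.50768340e+00, -4.26067926e-05,
        1.32840390e+00, -7.34901426e-02]), 'tcp_pos': array([ 0.1739981 , -0.54729768,  0.23041183]), 'tool_rot': array([ 8.07142394e-01, -5.90355950e-01, -7.77796089e-04, -6.34651738e-04]), 'ft_force': array([0.45164043, 0.21726242, 0.28412409]), 'gripper_width': 0.08511579438552287}
top [[435.1039056    0.         277.34576378]
 [  0.         435.1039056  207.69084773]
 [  0.           0.           1.        ]] -0.10674524332821704 [[ 0.02865248 -0.99945204 -0.01657276]
 [-0.99412336 -0.02676039 -0.10489336]
 [ 0.10439239  0.01948082 -0.99434538]] [0.00161527 0.53682939 1.11815042]
side [[467.99457778   0.         280.16164058]
 [  0.         467.99457778 210.79948747]
 [  0.           0.           1.        ]] -0.06995981917464371 [[ 0.97305318 -0.22972594  0.01983693]
 [-0.13271924 -0.62835041 -0.76652552]
 [ 0.18855534  0.74323735 -0.64190741]] [-0.51296619  0.09100543  0.95842481]
wrist [[378.02010288   0.         276.83571556]
 [  0.         378.02010288 209.40021865]
 [  0.           0.           1.        ]] -0.08985162500229367 [[ 0.30289297 -0.95302352 -0.00142014]
 [-0.919588   -0.29265699  0.26212552]
 [-0.2502274  -0.07809003 -0.96503274]] [-0.57399287 -0.03459294  0.37827111]
```

View pics/top0.png

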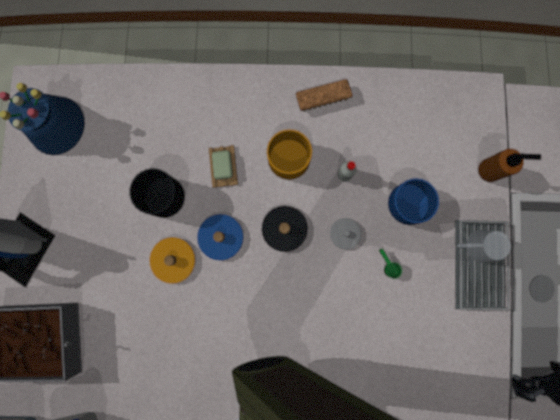

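View pics/side0.png

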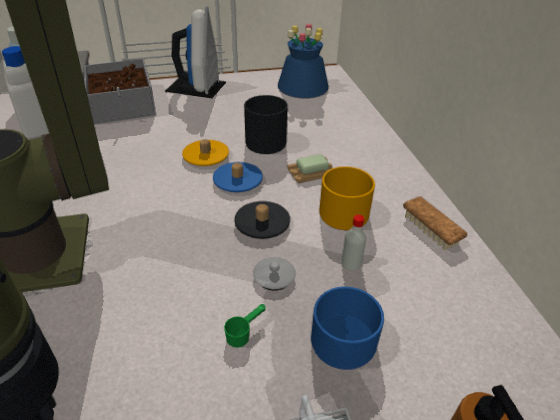

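The top view shows the canisters at charcoal (157,193), mustard (289,155) and blue (413,202). The lids are at mustard (172,260), blue (220,237) and charcoal (285,228), the plug at (346,234) and the scoop cup at (393,270), with its handle toward (381,250). The side view shows all of these unobstructed.

```bash
cat > h.py <<'E'
import numpy as np,cv2,pickle
from scipy.spatial.transform import Rotation as Ro
def load(n): return pickle.load(open(f'pics/{n}.pkl','rb'))
def cast(c,px,z):
    px=np.asarray(px,float).reshape(-1,1,2)
    u=cv2.undistortPoints(px,c['intrinsics'],np.array([c['k1'],0,0,0,0.])).reshape(-1,2)
    d=np.c_[u,np.ones(len(u))]@c['R']; C=-c['R'].T@c['t']
    return C+d*((z-C[2])/d[:,2])[:,None], C
def tri(c1,p1,c2,p2):
    A=[];b=[]
    for c,p in((c1,p1),(c2,p2)):
        P,C=cast(c,[p],0.); d=P[0]-C; d/=np.linalg.norm(d); M=np.eye(3)-np.outer(d,d); A.append(M);b.append(M@C)
    X=np.linalg.lstsq(np.vstack(A),np.hstack(b),rcond=None)[0]
    return X,[float(np.linalg.norm(a@X-q))*1e3 for a,q in zip(A,b)]
def mask(c,col,box):
    im=c['image'];hsv=cv2.cvtColor(im,cv2.COLOR_RGB2HSV);h,s,v=[hsv[:,:,i].astype(int) for i in range(3)]
    m={'blue':(h>98)&(h<125)&(s>120),'mustard':(h>15)&(h<28)&(s>170),'charcoal':(v<52),'green':(h>55)&(h<80)&(s>140),
       'oak':(h>4)&(h<18)&(s>70)&(s<190)}[col].astype(np.uint8)
    x0,y0,x1,y1=box;r=np.zeros_like(m);r[y0:y1,x0:x1]=m[y0:y1,x0:x1]
    n,l,st,ce=cv2.connectedComponentsWithStats(r)
    if n<2: return r
    return (l==1+np.argmax(st[1:,4])).astype(np.uint8)
def contour(m): 
    k=cv2.findContours(m,cv2.RETR_EXTERNAL,cv2.CHAIN_APPROX_NONE)[0]
    return cv2.convexHull(max(k,key=cv2.contourArea)).reshape(-1,2)
def circ(c,pts,z):
    # circle through the far (from the camera) half of an outline, cast on plane z
    from scipy.optimize import least_squares as ls
    P,C=cast(c,pts,z);P=P[:,:2];M=P.mean(0)
    d=(M-C[:2]);d/=np.linalg.norm(d)
    P=P[(P-M)@d>0.0]
    f=ls(lambda q:np.hypot(*(P-q[:2]).T)-q[2],[*M,.06],loss='soft_l1',f_scale=.002)
    return f.x
def state():
    from rig import read_state
    return read_state()
def go(pos,yaw=None,st=None):
    """shift in tool axes (mm) and turn wz(deg) to reach tcp pos / tool-x yaw (deg, mod 180)"""
    s=st or state();T=Ro.from_quat(s['tool_rot']).as_matrix()
    d=T.T@(np.array(pos)-s['tcp_pos'])
    x=T[:,0];cy=np.degrees(np.arctan2(x[1],x[0]));w=0
    if yaw is not None: w=-((yaw-cy+90)%180-90)
    print('t',round(s['time_s'],2),'tcp',s['tcp_pos'].round(4),'yaw',round(cy,1),'q6',round(s['q'][5],2),'tiltz',T[:2,2].round(4),'w',round(s['gripper_width'],4),'F',np.round(s['ft_force'],1))
    print('shift',d.round(4),'wz',round(w,1))
E
python3 - <<'E'
from h import *
t,s=load('top0'),load('side0')
can={'charcoal':((125,160,190,220),(240,92,292,155)),'mustard':((260,125,318,185),(315,165,380,230)),'blue':((382,172,445,230),(305,285,390,370))}
lid={'charcoal':((258,202,312,255),(230,198,295,245)),'mustard':((145,232,200,288),(178,136,233,170)),'blue':((194,210,248,264),(208,160,266,196))}
knob={'charcoal':((275,218,296,240),(252,200,275,226)),'mustard':((160,250,182,272),(196,136,216,158)),'blue':((208,228,232,248),(228,160,248,184))}
hz={'charcoal':.12,'mustard':.095,'blue':.08}
for nm,D in(('can',can),('lid',lid)):
  for k,(bt,bs) in D.items():
    ct,cs=contour(mask(t,k,bt)),contour(mask(s,k,bs))
    r=[]
    for z in np.arange(0.0,.16,.005):
        a,b=circ(t,ct,z),circ(s,cs,z);r.append((np.hypot(*(a-b)[:2]),z,a,b))
    m=min(r,key=lambda q:q[0]);print(nm,k,'z',m[1].round(3),'gap mm',m[0]*1e3//.1/10,m[2].round(4),m[3].round(4))
    z=hz[k] if nm=='can' else .018
    print('   nominal z',circ(t,ct,z).round(4),circ(s,cs,z).round(4))
for k,(bt,bs) in knob.items():
    m1,m2=mask(t,'oak',bt),mask(s,'oak',bs)
    p=[np.argwhere(m)[:,::-1].mean(0) for m in(m1,m2)];print('knob',k,p,m1.sum(),m2.sum(),tri(t,p[0],s,p[1]))
bx=((370,240,410,285),(220,300,270,350))
cc=[];hh=[]
for c,b,sz in((t,bx[0],11),(s,bx[1],17)):
    m=mask(c,'green',b);cup=cv2.morphologyEx(m,cv2.MORPH_OPEN,cv2.getStructuringElement(2,(sz,sz)))
    han=m&~cv2.dilate(cup,np.ones((3,3),np.uint8)); han=mask_=han
    hp=np.argwhere(han)[:,::-1]; cp=np.argwhere(cup)[:,::-1].mean(0)
    far=hp[np.argmax(np.hypot(*(hp-cp).T))]
    print('scoop cup',cp,'handle mean',hp.mean(0),len(hp),'tip',far,'cast34',cast(c,[cp,hp.mean(0),far],.034)[0].round(4).tolist());cc.append(cp);hh.append(far)
print(tri(t,cc[0],s,cc[1]),tri(t,hh[0],s,hh[1]))
E
```

```text
can charcoal z 0.12 gap mm 1.3 [0.5608 0.3261 0.0548] [0.562  0.3259 0.055 ]
   nominal z [0.5608 0.3261 0.0548] [0.562  0.3259 0.055 ]
can mustard z 0.095 gap mm 1.1 [ 0.6733 -0.0101  0.0544] [ 0.673  -0.0113  0.0576]
   nominal z [ 0.6733 -0.0101  0.0544] [ 0.673  -0.0113  0.0576]
can blue z 0.08 gap mm 1.8 [ 0.5592 -0.3362  0.055 ] [ 0.5608 -0.3371  0.0567]
   nominal z [ 0.5592 -0.3362  0.055 ] [ 0.5608 -0.3371  0.0567]
lid charcoal z 0.015 gap mm 1.0 [ 0.4831 -0.0037  0.0597] [ 0.484  -0.0033  0.06  ]
   nominal z [ 0.4829 -0.0037  0.0595] [ 0.4834 -0.0067  0.0597]
lid mustard z 0.015 gap mm 0.5 [0.3909 0.2938 0.0586] [0.3915 0.294  0.0608]
   nominal z [0.391  0.293  0.0584] [0.3912 0.2893 0.0605]
lid blue z 0.015 gap mm 2.0 [0.4563 0.1673 0.0593] [0.4567 0.1694 0.0602]
   nominal z [0.4562 0.1669 0.0592] [0.4562 0.1652 0.0599]
knob charcoal [array([283.87628866, 227.50515464]), array([261.85340314, 211.89005236])] 97 191 (array([ 0.48460447, -0.00211835,  0.03342225]), [0.09865885744875384, 0.09865885744873357])
knob mustard [array([170., 260.]), array([204.39805825, 145.67961165])] 71 103 (array([0.39069439, 0.29367391, 0.03406578]), [0.06668646861442748, 0.06668646861424823])
knob blue [array([218.49152542, 236.42372881]), array([236.69354839, 169.70967742])] 59 124 (array([0.45640236, 0.1682262 , 0.03344369]), [0.09007072285344331, 0.09007072285289583])
scoop cup [392.65277778 269.79861111] handle mean [384.91428571 256.54285714] 35 tip [381 250] cast34 [[0.3819, -0.2876, 0.034], [0.4158, -0.2669, 0.034], [0.4325, -0.2565, 0.034]]
scoop cup [236.60647359 331.15843271] handle mean [255.1641791  312.48507463] 134 tip [264 306] cast34 [[0.3801, -0.3001, 0.034], [0.4182, -0.2682, 0.034], [0.4362, -0.2575, 0.034]]
(array([ 0.381324  , -0.29076832,  0.02099078]), [0.21464914968003007, 0.2146491496802057]) (array([ 0.43441844, -0.25691338,  0.03353761]), [1.8983619576478417, 1.8983619576481288])
```

Both views agree to within 2 mm and the heights match the text, so I'll start with the scoop, gripping it by the handle.

```bash
python3 -c "
from h import *
go([.417,-.267,.1],121)"
```

```text
t 0.15 tcp [ 0.174  -0.5475  0.2306] yaw -72.4 q6 -0.07 tiltz [-0.0003  0.0016] w 0.0855 F [-0.2 -0.4 -0.2]
shift [-0.1935 -0.3165  0.131 ] wz -13.4
```

>>> {"name": "servo_tool", "arguments": {"motion": [[[0.6, -0.028, -0.045, 0.015, 0, 0, -2], [0.6, -0.056, -0.09, 0.03, 0, 0, -4], [0.6, -0.084, -0.135, 0.05, 0, 0, -6], [0.6, -0.112, -0.18, 0.07, 0, 0, -8], [0.6, -0.14, -0.225, 0.09, 0, 0, -10], [0.6, -0.168, -0.27, 0.11, 0, 0, -12], [0.6, -0.1935, -0.3165, 0.131, 0, 0, -13.4], [0.6, -0.1935, -0.3165, 0.131, 0, 0, -13.4], [0.6, -0.1935, -0.3165, 0.131, 0, 0, -13.4]]], "newtons": 30}}

```text
time_s: 1.27
tcp_pos: [0.4169, -0.2671, 0.0999]
tool_rot: [0.871, -0.492, -0.001, -0.0]
ft_force: [0.2, 0.6, -0.1]
gripper_width: 0.0512
```

```bash
python3 - <<'E'
from h import *
from rig import capture
go([.417,-.267,.013],121)
c=capture('wrist');cv2.imwrite('pics/w1.png',c['image'][:,:,::-1])
m=mask(c,'green',(0,0,560,420));cup=cv2.morphologyEx(m,cv2.MORPH_OPEN,cv2.getStructuringElement(2,(41,41)))
han=m&~cv2.dilate(cup,np.ones((5,5),np.uint8))
print(m.sum())
hp=np.argwhere(han)[:,::-1];print(len(hp), hp.mean(0) if len(hp) else '', cast(c,[hp.mean(0)],.034)[0], 'cup',cast(c,[np.argwhere(cup)[:,::-1].mean(0)],.03)[0])
E
```

```text
t 1.27 tcp [ 0.4169 -0.2671  0.0999] yaw -58.9 q6 0.37 tiltz [-0.0011  0.0013] w 0.0512 F [ 0.2  0.6 -0.1]
shift [ 0.0002 -0.0001  0.0869] wz 0.1
165
165 [304.30909091 288.6       ] [[ 0.39030025 -0.30233361  0.034     ]] cup [[nan nan nan]]<stdin>:8: RuntimeWarning: Mean of empty slice.
  ret = um.true_divide(
```

View pics/w1.png

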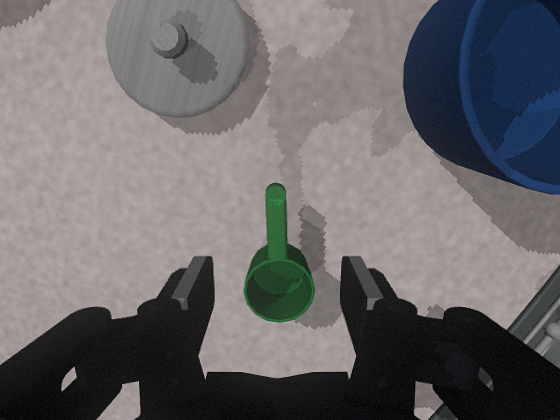

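The wrist view shows the handle running up the image along the jaw midline, from (276,185) to (278,252), with the cup centred at (279,290). I'll check where it lies in world coordinates.

```bash
python3 - <<'E'
from h import *
from rig import capture
c=capture('wrist');print(cast(c,[[276,186],[277,220],[278,248],[279,290]],.034)[0].round(4))
E
```

```text
[[ 0.4358 -0.2555  0.034 ]
 [ 0.4189 -0.2663  0.034 ]
 [ 0.4045 -0.2757  0.034 ]
 [ 0.3813 -0.2904  0.034 ]]
```

>>> {"name": "servo_tool", "arguments": {"motion": [[[0.6, 0, 0, 0.03, 0, 0, 0], [0.6, 0, 0, 0.06, 0, 0, 0], [0.6, 0, 0, 0.086, 0, 0, 0], [0.6, 0, 0, 0.086, 0, 0, 0], [0.0, 0, 0, 0.086, 0, 0, 0], [0.0, 0, 0, 0.086, 0, 0, 0], [0.0, 0, 0, 0.086, 0, 0, 0], [0.0, 0, 0, 0.086, 0, 0, 0]]], "newtons": 30}}

```text
time_s: 2.38
tcp_pos: [0.4175, -0.2688, 0.0154]
tool_rot: [0.87, -0.493, 0.001, 0.0]
ft_force: [0.4, -0.6, 6.1]
gripper_width: 0.0111
```

```bash
python3 -c "
from h import *
go([.577,-.326,.13],121)"
```

```text
t 2.38 tcp [ 0.4175 -0.2688  0.0154] yaw -59.0 q6 0.37 tiltz [ 0.0021 -0.0012] w 0.0111 F [ 0.4 -0.6  6.1]
shift [ 0.1313 -0.1074 -0.1142] wz -0.0
```

>>> {"name": "servo_tool", "arguments": {"motion": [[[0.0, 0, 0, -0.04, 0, 0, 0], [0.0, 0, 0, -0.08, 0, 0, 0], [0.0, 0, 0, -0.125, 0, 0, 0], [0.0, 0.033, -0.027, -0.125, 0, 0, 0], [0.0, 0.066, -0.054, -0.125, 0, 0, 0], [0.0, 0.1, -0.081, -0.125, 0, 0, 0], [0.0, 0.131, -0.107, -0.125, 0, 0, 0], [0.0, 0.131, -0.107, -0.125, 0, 0, 0], [0.0, 0.131, -0.107, -0.125, 0, 0, 0]]]}}

```text
time_s: 3.5
tcp_pos: [0.5753, -0.3249, 0.1399]
tool_rot: [0.87, -0.492, -0.0, -0.0]
ft_force: [-0.6, 0.4, 0.3]
gripper_width: 0.011
```

```bash
python3 - <<'E'
from h import *
from rig import capture
go([.577,-.326,.035],121)
c=capture('wrist');cv2.imwrite('pics/w2.png',c['image'][:,:,::-1])
c=capture('side');cv2.imwrite('pics/s2.png',c['image'][:,:,::-1])
E
```

```text
t 3.5 tcp [ 0.5753 -0.3249  0.1399] yaw -59.0 q6 0.45 tiltz [-0.0004  0.0003] w 0.011 F [-0.6  0.4  0.3]
shift [ 0.0018 -0.0009  0.1049] wz 0.0
```

View pics/w2.png

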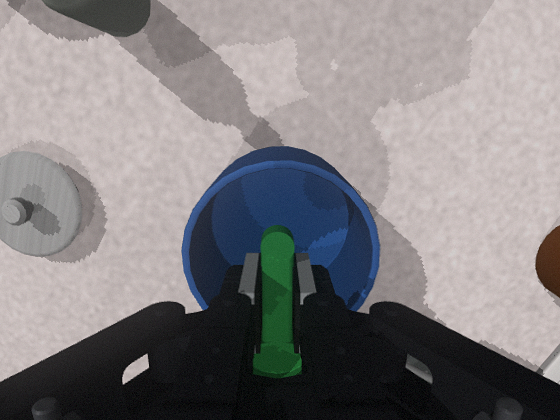

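The scoop is held along its handle and lines up with the mouth of the blue canister. The rim spans x from 183 to 380, and the handle is at x≈277. I'll lower it in.

>>> {"name": "servo_tool", "arguments": {"motion": [[[0.0, 0.002, -0.001, 0.03, 0, 0, 0], [0.0, 0.002, -0.001, 0.06, 0, 0, 0], [0.0, 0.002, -0.001, 0.09, 0, 0, 0], [0.0, 0.002, -0.001, 0.112, 0, 0, 0], [0.0, 0.002, -0.001, 0.112, 0, 0, 0], [0.35, 0.002, -0.001, 0.112, 0, 0, 0], [0.35, 0.002, -0.001, 0.112, 0, 0, 0], [0.35, 0.002, -0.001, 0.112, 0, 0, 0]]]}}

```text
time_s: 4.6
tcp_pos: [0.5768, -0.3256, 0.0297]
tool_rot: [0.87, -0.493, 0.0, -0.0]
ft_force: [-3.0, 3.7, 3.7]
gripper_width: 0.0295
```

>>> {"name": "servo_tool", "arguments": {"motion": [[[0.35, 0, 0, -0.05, 0, 0, 0], [0.35, 0, 0, -0.11, 0, 0, 0], [0.35, 0, 0, -0.165, 0, 0, 0], [0.6, 0, 0, -0.165, 0, 0, 0]]]}}

```text
time_s: 5.1
tcp_pos: [0.5808, -0.328, 0.2018]
tool_rot: [0.87, -0.493, 0.008, 0.0]
ft_force: [0.1, -0.9, 0.2]
gripper_width: 0.0472
```

```bash
python3 - <<'E'
from h import *
from rig import capture
a=[capture(n) for n in('wrist','side')]
cv2.imwrite('pics/s3.png',cv2.resize(np.hstack([x['image'][:,:,::-1] for x in a]),(800,300)))
go([.456,.168,.1])
b=(382,172,445,230)
c=capture('top');print(circ(c,contour(mask(c,'blue',b)),.08))
E
```

```text
t 5.2 tcp [ 0.5773 -0.3259  0.1959] yaw -59.0 q6 0.45 tiltz [ 0.0035 -0.0012] w 0.051 F [-0.7  0.1 -0. ]
shift [-0.4862 -0.15    0.0948] wz 0
[ 0.56328939 -0.32358572  0.05330956]
```

View pics/s3.png

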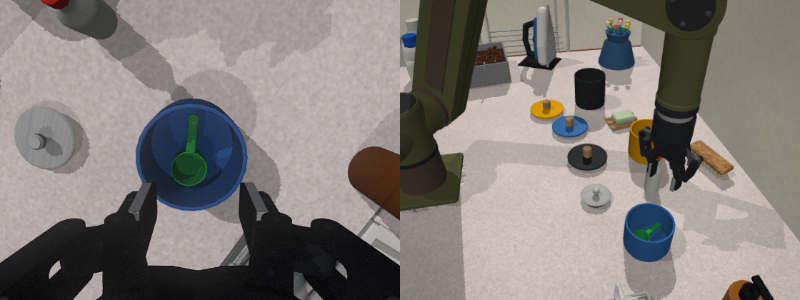

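The scoop is lying flat inside the blue canister: cup at (190,168) and handle at (193,128) in the left half. Next is the blue lid.

>>> {"name": "servo_tool", "arguments": {"motion": [[[0.6, -0.054, -0.0167, 0, 0, 0, 0], [0.6, -0.108, -0.0333, 0, 0, 0, 0], [0.6, -0.162, -0.05, 0, 0, 0, 0], [0.6, -0.216, -0.0667, 0, 0, 0, 0], [0.6, -0.27, -0.0833, 0, 0, 0, 0], [0.6, -0.324, -0.1, 0, 0, 0, 0], [0.6, -0.378, -0.1167, 0.02, 0, 0, 0], [0.6, -0.432, -0.1333, 0.05, 0, 0, 0], [0.6, -0.486, -0.15, 0.08, 0, 0, 0], [0.6, -0.486, -0.15, 0.08, 0, 0, 0]]]}}

```text
time_s: 6.5
tcp_pos: [0.4502, 0.1707, 0.1107]
tool_rot: [0.872, -0.49, -0.003, 0.002]
ft_force: [0.2, -0.1, 0.3]
gripper_width: 0.0511
```

```bash
python3 - <<'E'
from h import *
from rig import capture
go([.4565,.168,.021])
c=capture('wrist');cv2.imwrite('pics/w4.png',c['image'][:,:,::-1]);pickle.dump(c,open('pics/w4.pkl','wb'))
m=mask(c,'blue',(0,0,560,420));print(m.sum(),circ(c,contour(m),.018))
m=mask(c,'oak',(200,100,360,300));p=np.argwhere(m)[:,::-1].mean(0);print(m.sum(),p,cast(c,[p],.04)[0])
c=capture('top')
print('bluecan',circ(c,contour(mask(c,'blue',(382,172,445,230))),.08))
print('scoop',mask(c,'green',(382,172,445,230)).sum())
E
```

```text
t 6.5 tcp [0.4502 0.1707 0.1107] yaw -58.7 q6 1.3 tiltz [-0.0083 -0.001 ] w 0.0511 F [ 0.2 -0.1  0.3]
shift [ 0.0059 -0.0046  0.0896] wz 0
24789 [0.45645617 0.1685077  0.06106955]
1925 [285.97506494 214.24623377] [[0.45640861 0.16867247 0.04      ]]
bluecan [ 0.5635906  -0.33238623  0.05443302]
scoop 277
```

View pics/w4.png

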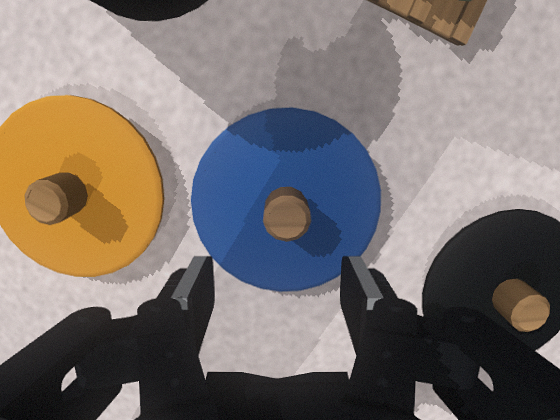

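The wrist view shows the blue lid knob at (286,214), between the pads. The wrist and earlier positions agree to within 1 mm. I'll add a levelling turn to the helper, then grasp.

```bash
python3 - <<'E'
s=open('h.py').read()
i=s.index("    print('shift'")
s=s[:i]+"""    y=np.radians(cy-w);Rt=np.array([[np.cos(y),np.sin(y),0],[np.sin(y),-np.cos(y),0],[0,0,-1]])
    print('shift',d.round(4),'turn',np.degrees(Ro.from_matrix(T.T@Rt).as_rotvec()).round(2))
"""
open('h.py','w').write(s)
from h import *
go([.4565,.1685,.021])
E
```

```text
t 6.6 tcp [0.4533 0.1687 0.1127] yaw -58.9 q6 1.3 tiltz [-0.0032 -0.0009] w 0.051 F [ 0.2 -0.4  0.1]
shift [ 0.0019 -0.0029  0.0917] turn [0.18 0.05 0.  ]
```

>>> {"name": "servo_tool", "arguments": {"motion": [[[0.6, 0.0015, -0.002, 0.03, 0.2, 0, 0], [0.6, 0.0015, -0.002, 0.06, 0.2, 0, 0], [0.6, 0.0015, -0.002, 0.08, 0.2, 0, 0], [0.6, 0.0015, -0.002, 0.092, 0.2, 0, 0], [0.6, 0.0015, -0.002, 0.092, 0.2, 0, 0]]], "newtons": 60}}

```text
time_s: 7.22
tcp_pos: [0.4557, 0.1673, 0.0203]
tool_rot: [0.87, -0.492, -0.001, 0.0]
ft_force: [-0.7, 0.6, -0.5]
gripper_width: 0.0516
```

```bash
python3 -c "
from h import *
go([.4565,.1685,.021])"
```

```text
t 7.22 tcp [0.4557 0.1673 0.0203] yaw -59.0 q6 1.29 tiltz [-0.0012  0.0004] w 0.0516 F [-0.7  0.6 -0.5]
shift [-0.0006 -0.0013 -0.0007] turn [0.05 0.06 0.  ]
```

>>> {"name": "servo_tool", "arguments": {"motion": [[[0.0, -0.0005, -0.001, -0.001, 0, 0, 0], [0.0, -0.0005, -0.001, -0.001, 0, 0, 0], [0.0, -0.0005, -0.001, -0.001, 0, 0, 0], [0.0, -0.0005, -0.001, -0.001, 0, 0, 0]]], "newtons": 60}}

```text
time_s: 7.72
tcp_pos: [0.4575, 0.1683, 0.0225]
tool_rot: [0.871, -0.492, 0.001, -0.001]
ft_force: [-0.2, -2.0, 6.5]
gripper_width: 0.0259
```

```bash
python3 -c "
from h import *
go([.5610,-.3345,.18])"
```

```text
t 7.72 tcp [0.4575 0.1683 0.0225] yaw -58.9 q6 1.29 tiltz [0.0016 0.0006] w 0.0259 F [-0.2 -2.   6.5]
shift [ 0.4841  0.1704 -0.1576] turn [-0.09 -0.02  0.  ]
```

>>> {"name": "servo_tool", "arguments": {"motion": [[[0.0, 0, 0, -0.04, 0, 0, 0], [0.0, 0, 0, -0.085, 0, 0, 0], [0.0, 0, 0, -0.13, 0, 0, 0], [0.0, 0.035, 0.0125, -0.16, 0, 0, 0], [0.0, 0.085, 0.03, -0.16, 0, 0, 0], [0.0, 0.14, 0.049, -0.16, 0, 0, 0], [0.0, 0.195, 0.0685, -0.16, 0, 0, 0], [0.0, 0.25, 0.088, -0.16, 0, 0, 0], [0.0, 0.305, 0.107, -0.16, 0, 0, 0], [0.0, 0.36, 0.127, -0.16, 0, 0, 0]]]}}

```text
time_s: 8.98
tcp_pos: [0.5339, -0.2072, 0.1822]
tool_rot: [0.871, -0.492, 0.0, -0.001]
ft_force: [0.5, -0.1, -1.8]
gripper_width: 0.0258
```

```bash
python3 -c "
from h import *
go([.5610,-.3345,.18])"
```

```text
t 8.97 tcp [ 0.5339 -0.2072  0.1822] yaw -58.9 q6 0.58 tiltz [0.0014 0.0012] w 0.0258 F [ 0.5 -0.1 -1.8]
shift [0.123  0.0425 0.0021] turn [-0.1   0.02 -0.  ]
```

```bash
python3 - <<'E'
from h import *
from rig import capture
cs=[capture(n) for n in('top','side','wrist')]
t,s,w=cs
print('top',circ(t,contour(mask(t,'blue',(382,172,445,230))),.08),'side',circ(s,contour(mask(s,'blue',(305,285,390,370))),.08))
cv2.imwrite('pics/m5.png',cv2.resize(np.hstack([x['image'][:,:,::-1] for x in (t,w)]),(800,300)))
E
```

```text
top [ 0.5779767  -0.31949976  0.07278237] side [ 0.56481325 -0.33270647  0.05672058]
```

View pics/m5.png

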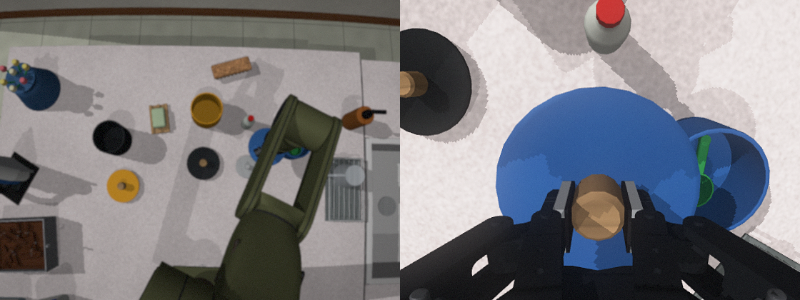

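The top view is blocked by the arm. The side view agrees with the earlier top view that the blue canister was nudged by about (4, 4) mm, so I'll place at (0.564,-0.3325). The wrist view shows the lid held level by its knob.

```bash
python3 -c "
from h import *
go([.5645,-.3325,.13])"
```

```text
t 9.12 tcp [ 0.5345 -0.2087  0.182 ] yaw -59.2 q6 0.59 tiltz [0.0018 0.0001] w 0.0259 F [-0.5  0.2 -3.1]
shift [0.1217 0.0377 0.052 ] turn [-0.09 -0.05  0.  ]
```

>>> {"name": "servo_tool", "arguments": {"motion": [[[0.0, 0.04, 0.0125, 0, 0, 0, 0], [0.0, 0.082, 0.0255, 0, 0, 0, 0], [0.0, 0.122, 0.0377, 0.01, 0, 0, 0], [0.0, 0.122, 0.0377, 0.035, 0, 0, 0], [0.0, 0.122, 0.0377, 0.052, 0, 0, 0], [0.0, 0.122, 0.0377, 0.052, 0, 0, 0]]]}}

```text
time_s: 9.88
tcp_pos: [0.5631, -0.3303, 0.1279]
tool_rot: [0.87, -0.493, -0.002, -0.001]
ft_force: [-0.5, 0.6, -3.1]
gripper_width: 0.0261
```

```bash
python3 - <<'E'
from h import *
go([.5645,-.3325,.0935])
E
```

```text
t 9.88 tcp [ 0.5631 -0.3303  0.1279] yaw -59.1 q6 0.44 tiltz [-0.0026  0.0034] w 0.0261 F [-0.5  0.6 -3.1]
shift [ 0.0027 -0.0001  0.0344] turn [0.03 0.24 0.  ]
```

>>> {"name": "servo_tool", "arguments": {"motion": [[[0.0, 0.0025, 0, 0.01, 0, 0.2, 0], [0.0, 0.0025, 0, 0.02, 0, 0.2, 0], [0.0, 0.0025, 0, 0.028, 0, 0.2, 0], [0.0, 0.0025, 0, 0.0345, 0, 0.2, 0], [0.0, 0.0025, 0, 0.0345, 0, 0.2, 0], [0.0, 0.0025, 0, 0.0345, 0, 0.2, 0]]]}}

```text
time_s: 10.62
tcp_pos: [0.5644, -0.3325, 0.0935]
tool_rot: [0.87, -0.493, -0.0, -0.0]
ft_force: [0.6, -0.3, -1.9]
gripper_width: 0.0255
```

```bash
python3 - <<'E'
from h import *
from rig import capture
go([.5645,-.3325,.0925])
c=capture('side');cv2.imwrite('pics/s6.png',cv2.resize(c['image'][260:390,250:450,::-1],(800,520)))
E
```

```text
t 10.62 tcp [ 0.5644 -0.3325  0.0935] yaw -59.1 q6 0.43 tiltz [-0.0006  0.0004] w 0.0255 F [ 0.6 -0.3 -1.9]
shift [ 0.0001 -0.0001  0.001 ] turn [0.02 0.03 0.  ]
```

View pics/s6.png

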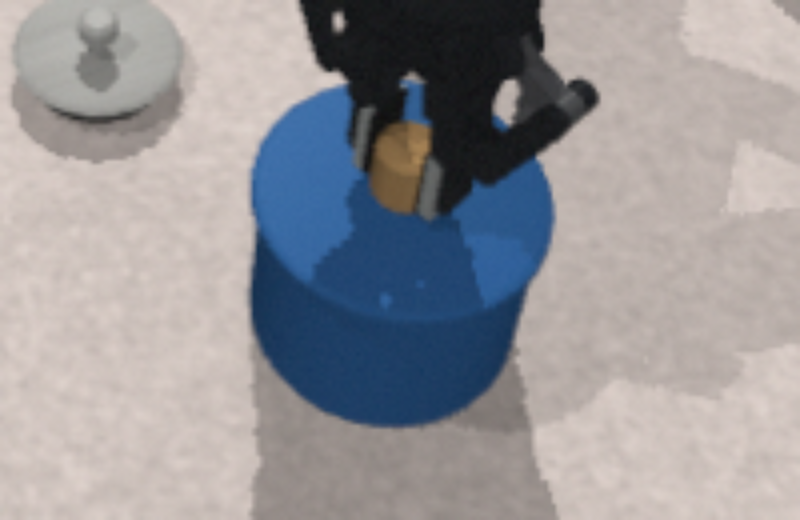

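The lid is on the blue canister but looks shifted toward the right of the image: its right edge is at x=553 and the wall is at about 527. I'll put a number on that.

```bash
cat >> h.py <<'E'
def base(c,pts,z=0.,R=.058):
    # near half of the outline at the foot: circle of known radius
    from scipy.optimize import least_squares as ls
    P,C=cast(c,pts,z);P=P[:,:2];d=C[:2]-P.mean(0);d/=np.linalg.norm(d)
    s=P@d;P=P[s>s.max()-.03]
    return ls(lambda q:np.hypot(*(P-q).T)-R,P.mean(0)-d*.04,loss='soft_l1',f_scale=.002).x
def dense(h):
    h=h.astype(float);return np.vstack([np.linspace(a,b,max(2,int(np.hypot(*(b-a))))) [:-1] for a,b in zip(h,np.roll(h,-1,0))])
E
python3 - <<'E'
from h import *
from rig import capture
s0=load('side0');c0=contour(mask(s0,'blue',(305,285,390,370)))
print('before: rim',circ(s0,c0,.08),'base',base(s0,c0))
s=capture('side');c1=contour(mask(s,'blue',(290,265,400,375)))
print('now lid top',circ(s,c1,.088),'base',base(s,c1)); print(cv2.fitEllipse(c1), cv2.boundingRect(c1))
E
```

```text
before: rim [ 0.5607701  -0.33711503  0.05665982] base [ 0.56283706 -0.33322429]
now lid top [ 0.56319134 -0.33467386  0.060901  ] base [ 0.56663559 -0.32845374]
((347.8703918457031, 321.17913818359375), (77.96833801269531, 89.01834106445312), 8.230608940124512) (313, 282, 75, 84)
```

The lid is within about 3 mm of the canister centre and the clearance is 8 mm. I'll lower the last millimetre and release.

>>> {"name": "servo_tool", "arguments": {"motion": [[[0.0, 0, 0, 0.0015, 0, 0, 0], [0.0, 0, 0, 0.0015, 0, 0, 0], [0.6, 0, 0, 0.0015, 0, 0, 0], [0.6, 0, 0, 0.0015, 0, 0, 0], [0.6, 0, 0, 0.0, 0, 0, 0], [0.6, 0, 0, -0.03, 0, 0, 0], [0.6, 0, 0, -0.07, 0, 0, 0], [0.6, 0, 0, -0.1, 0, 0, 0]]]}}

```text
time_s: 11.72
tcp_pos: [0.5649, -0.3327, 0.1954]
tool_rot: [0.87, -0.493, 0.001, 0.0]
ft_force: [0.4, 0.7, -0.2]
gripper_width: 0.0512
```

```bash
python3 - <<'E'
from h import *
from rig import capture
s=capture('side');c1=contour(mask(s,'blue',(290,265,400,375)))
print('now lid top',circ(s,c1,.088),'base',base(s,c1))
w=capture('wrist');
m=mask(w,'blue',(0,0,560,420));print('wrist lid',circ(w,contour(m),.088))
cv2.imwrite('pics/w7.png',np.hstack([cv2.resize(w['image'][:,:,::-1],(400,300)),cv2.resize(s['image'][260:390,260:433,::-1],(400,300))]))
go([.484,-.003,.19])
E
```

```text
now lid top [ 0.563698   -0.33458321  0.06065893] base [ 0.56647218 -0.32834904]
wrist lid [ 0.564041   -0.33280054  0.06125021]
t 11.82 tcp [ 0.5668 -0.334   0.1982] yaw -59.1 q6 0.43 tiltz [ 0.0066 -0.0046] w 0.0511 F [ 0.4 -0.8 -0.1]
shift [-0.3266 -0.0989  0.0061] turn [-0.19 -0.42  0.  ]
```

View pics/w7.png

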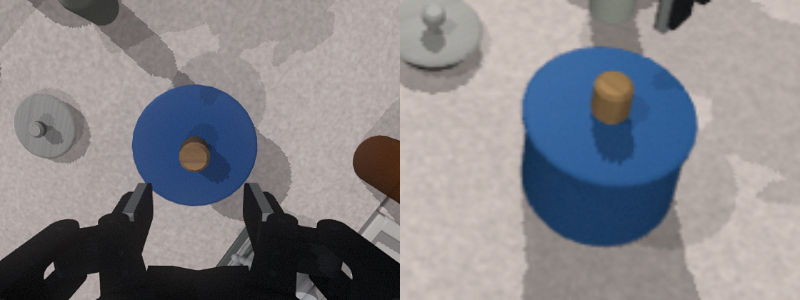

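The blue lid is level and centred: the wrist fit gives (0.564,-0.333) and the canister is at about (0.5646,-0.3323). Next is the charcoal lid.

>>> {"name": "servo_tool", "arguments": {"motion": [[[0.6, -0.05, -0.015, 0, 0, 0, 0], [0.6, -0.105, -0.032, 0, 0, 0, 0], [0.6, -0.16, -0.0485, 0, 0, 0, 0], [0.6, -0.215, -0.065, 0, 0, 0, 0], [0.6, -0.27, -0.0815, 0.03, 0, 0, 0], [0.6, -0.3266, -0.0989, 0.06, -0.2, -0.4, 0], [0.6, -0.3266, -0.0989, 0.09, -0.2, -0.4, 0], [0.6, -0.3266, -0.0989, 0.1, -0.2, -0.4, 0]]]}}

```text
time_s: 12.82
tcp_pos: [0.4822, -0.0024, 0.0939]
tool_rot: [0.87, -0.492, -0.002, 0.001]
ft_force: [-0.5, -0.4, 0.5]
gripper_width: 0.0515
```

```bash
python3 - <<'E'
from h import *
from rig import capture
w=capture('wrist');hsv=cv2.cvtColor(w['image'],cv2.COLOR_RGB2HSV)
m=mask(w,'oak',(200,80,360,300));p=np.argwhere(m)[:,::-1].mean(0);print(m.sum(),p,cast(w,[p],.04)[0])
t=capture('top');print('can',circ(t,contour(mask(t,'charcoal',(125,160,190,220))),.12))
go([.4845,-.0025,.021])
E
```

```text
2463 [278.66463662 227.16889972] [[ 0.48429158 -0.00195695  0.04      ]]
can [0.56097891 0.32593028 0.054386  ]
t 12.93 tcp [ 0.4838 -0.0036  0.0949] yaw -59.1 q6 0.94 tiltz [-0.0027 -0.0003] w 0.0516 F [-0.3 -0.6  0. ]
shift [-0.0006 -0.0013  0.0739] turn [0.14 0.07 0.  ]
```

>>> {"name": "servo_tool", "arguments": {"motion": [[[0.6, -0.0007, -0.001, 0.03, 0, 0, 0], [0.6, -0.0007, -0.001, 0.055, 0, 0, 0], [0.6, -0.0007, -0.001, 0.074, 0, 0, 0], [0.6, -0.0007, -0.001, 0.074, 0, 0, 0], [0.6, -0.0007, -0.001, 0.074, 0, 0, 0], [0.0, -0.0007, -0.001, 0.074, 0, 0, 0], [0.0, -0.0007, -0.001, 0.074, 0, 0, 0], [0.0, -0.0007, -0.001, 0.074, 0, 0, 0], [0.0, -0.0007, -0.001, 0.074, 0, 0, 0]]], "newtons": 60}}

```text
time_s: 14.05
tcp_pos: [0.4851, -0.0028, 0.0223]
tool_rot: [0.87, -0.493, 0.0, 0.0]
ft_force: [-0.2, -1.4, 6.1]
gripper_width: 0.026
```

```bash
python3 -c "
from h import *
go([.5612,.3262,.205])"
```

```text
t 14.05 tcp [ 0.4851 -0.0028  0.0223] yaw -59.1 q6 0.94 tiltz [-0.0002 -0.0009] w 0.026 F [-0.2 -1.4  6.1]
shift [-0.2431 -0.2342 -0.183 ] turn [ 0.04 -0.04 -0.  ]
```

>>> {"name": "servo_tool", "arguments": {"motion": [[[0.0, 0, 0, -0.04, 0, 0, 0], [0.0, 0, 0, -0.09, 0, 0, 0], [0.0, 0, 0, -0.14, 0, 0, 0], [0.0, -0.025, -0.024, -0.183, 0, 0, 0], [0.0, -0.06, -0.058, -0.183, 0, 0, 0], [0.0, -0.1, -0.096, -0.183, 0, 0, 0], [0.0, -0.14, -0.135, -0.183, 0, 0, 0], [0.0, -0.18, -0.1735, -0.183, 0, 0, 0], [0.0, -0.215, -0.207, -0.183, 0, 0, 0], [0.0, -0.243, -0.234, -0.183, 0, 0, 0]]]}}

```text
time_s: 15.3
tcp_pos: [0.5608, 0.3281, 0.2051]
tool_rot: [0.87, -0.493, 0.0, 0.0]
ft_force: [0.1, 0.2, -1.1]
gripper_width: 0.0259
```

>>> {"name": "servo_tool", "arguments": {"motion": [[[0.0, 0, 0, 0, 0, 0, 0]]]}}

```text
time_s: 15.42
tcp_pos: [0.5609, 0.3311, 0.2049]
tool_rot: [0.871, -0.491, 0.0, -0.0]
ft_force: [-0.2, -1.0, -1.9]
gripper_width: 0.0259
```

```bash
python3 - <<'E'
from h import *
from rig import capture
s=capture('side');print('can',circ(s,contour(mask(s,'charcoal',(240,92,292,155))),.12))
go([.5612,.3262,.1335])
E
```

```text
can [0.56222934 0.32550166 0.05535565]
t 15.47 tcp [0.5603 0.3295 0.2048] yaw -58.9 q6 1.49 tiltz [-0.0006 -0.0011] w 0.0259 F [-0.3 -0.3 -1.7]
shift [0.0032 0.0009 0.0713] turn [ 0.06 -0.03 -0.  ]
```

>>> {"name": "servo_tool", "arguments": {"motion": [[[0.0, 0.0032, 0.0009, 0.015, 0, 0, 0], [0.0, 0.0032, 0.0009, 0.03, 0, 0, 0], [0.0, 0.0032, 0.0009, 0.045, 0, 0, 0], [0.0, 0.0032, 0.0009, 0.045, 0, 0, 0]]]}}

```text
time_s: 15.98
tcp_pos: [0.5598, 0.3249, 0.1574]
tool_rot: [0.871, -0.492, -0.001, 0.003]
ft_force: [-0.3, -0.7, -1.1]
gripper_width: 0.0261
```

```bash
python3 - <<'E'
from h import *
go([.5614,.3260,.1335])
E
```

```text
t 15.97 tcp [0.5598 0.3249 0.1574] yaw -58.9 q6 1.49 tiltz [-0.0047 -0.0031] w 0.0261 F [-0.3 -0.7 -1.1]
shift [-0.0002 -0.0021  0.0239] turn [ 0.33 -0.01 -0.  ]
```

>>> {"name": "servo_tool", "arguments": {"motion": [[[0.0, 0, -0.001, 0.01, 0.1, 0, 0], [0.0, 0, -0.001, 0.018, 0.1, 0, 0], [0.0, 0, -0.001, 0.024, 0.1, 0, 0], [0.0, 0, -0.001, 0.024, 0.1, 0, 0], [0.0, 0, -0.001, 0.024, 0.1, 0, 0]]]}}

```text
time_s: 16.6
tcp_pos: [0.5607, 0.3255, 0.1336]
tool_rot: [0.871, -0.492, -0.001, 0.002]
ft_force: [-0.8, -0.6, -0.4]
gripper_width: 0.0259
```

```bash
python3 - <<'E'
from h import *
from rig import capture
go([.5614,.3260,.1325])
s=capture('side');cv2.imwrite('pics/s8.png',cv2.resize(s['image'][70:190,190:350,::-1],(800,600)))
E
```

```text
t 16.6 tcp [0.5607 0.3255 0.1336] yaw -58.9 q6 1.49 tiltz [-0.0029 -0.0021] w 0.0259 F [-0.8 -0.6 -0.4]
shift [-0.0001 -0.0009  0.0011] turn [ 0.2  -0.01 -0.  ]
```

View pics/s8.png

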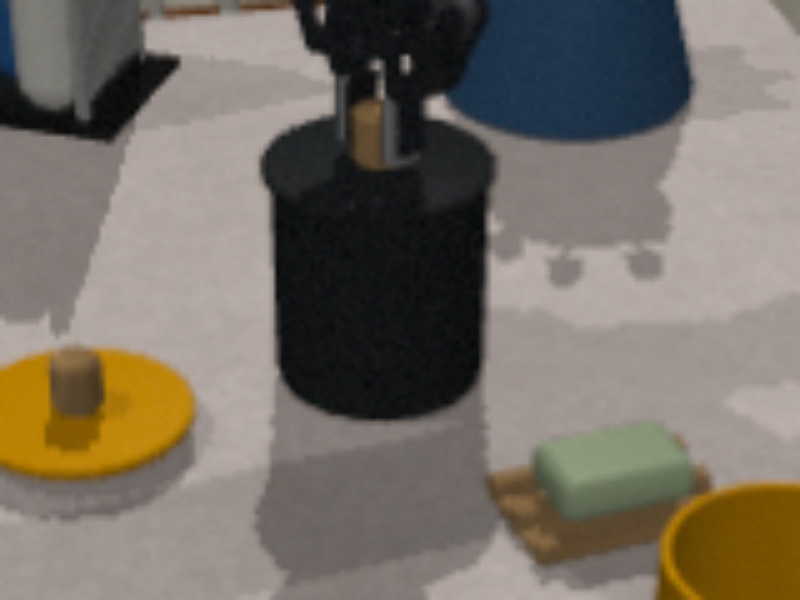

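The charcoal lid sits level on its canister, with even overhang: the edges are at x=262 and 495, and the walls at 275 and 485. I'll lower 1 mm, release and go back up.

>>> {"name": "servo_tool", "arguments": {"motion": [[[0.0, 0, -0.0005, 0.001, 0.2, 0, 0], [0.0, 0, -0.0005, 0.001, 0.2, 0, 0], [0.6, 0, -0.0005, 0.001, 0.2, 0, 0], [0.6, 0, -0.0005, 0.001, 0.2, 0, 0], [0.6, 0, -0.0005, 0.0, 0.2, 0, 0], [0.6, 0, -0.0005, -0.03, 0.2, 0, 0], [0.6, 0, -0.0005, -0.06, 0.2, 0, 0], [0.6, 0, -0.0005, -0.08, 0.2, 0, 0], [0.6, 0, -0.0005, -0.08, 0.2, 0, 0]]]}}

```text
time_s: 17.77
tcp_pos: [0.5626, 0.3265, 0.2159]
tool_rot: [0.871, -0.492, 0.001, -0.002]
ft_force: [-0.3, 0.6, -0.2]
gripper_width: 0.0512
```

```bash
python3 - <<'E'
from h import *
from rig import capture
w=capture('wrist')
m=mask(w,'oak',(180,60,380,330));p=np.argwhere(m)[:,::-1].mean(0);print('knob',m.sum(),cast(w,[p],.15)[0])
go([.391,.2935,.2])
E
```

```text
knob 2180 [[0.56075352 0.32574691 0.15      ]]
t 17.82 tcp [0.5617 0.326  0.2143] yaw -58.9 q6 1.49 tiltz [0.0017 0.0005] w 0.0511 F [ 0.1 -0.1 -0.9]
shift [-0.0603  0.163   0.014 ] turn [-0.1  -0.02  0.  ]
```

>>> {"name": "servo_tool", "arguments": {"motion": [[[0.6, -0.018, 0.05, 0, 0, 0, 0], [0.6, -0.038, 0.103, 0, 0, 0, 0], [0.6, -0.0603, 0.163, 0, 0, 0, 0], [0.6, -0.0603, 0.163, 0.04, 0, 0, 0], [0.6, -0.0603, 0.163, 0.09, 0, 0, 0], [0.6, -0.0603, 0.163, 0.12, 0, 0, 0], [0.6, -0.0603, 0.163, 0.12, 0, 0, 0]]]}}

```text
time_s: 18.7
tcp_pos: [0.3883, 0.2918, 0.0911]
tool_rot: [0.871, -0.492, -0.001, 0.003]
ft_force: [-0.3, 0.4, 0.6]
gripper_width: 0.0513
```

```bash
python3 - <<'E'
from h import *
from rig import capture
w=capture('wrist')
m=mask(w,'oak',(200,80,360,300));p=np.argwhere(m)[:,::-1].mean(0);print('knob',m.sum(),cast(w,[p],.04)[0])
m=mask(w,'mustard',(0,0,560,420));print('lid',circ(w,contour(m),.018))
go([.391,.2935,.021])
E
```

```text
knob 8237 [[0.40418634 0.30776808 0.04      ]]
lid [0.39071308 0.29470609 0.06090459]
t 18.75 tcp [0.3898 0.2928 0.0927] yaw -58.9 q6 1.59 tiltz [-0.0019 -0.0017] w 0.051 F [ 0.5 -0.1  0.5]
shift [-0.     -0.0016  0.0717] turn [ 0.14 -0.03 -0.  ]
```

The oak mask leaked onto the mustard plate. The plate fit and the earlier triangulated knob position agree to within 1 mm, so I'll use those.

>>> {"name": "servo_tool", "arguments": {"motion": [[[0.6, 0, -0.0015, 0.03, 0, 0, 0], [0.6, 0, -0.0015, 0.055, 0, 0, 0], [0.6, 0, -0.0015, 0.072, 0, 0, 0], [0.6, 0, -0.0015, 0.072, 0, 0, 0], [0.6, 0, -0.0015, 0.072, 0, 0, 0], [0.0, 0, -0.0015, 0.072, 0, 0, 0], [0.0, 0, -0.0015, 0.072, 0, 0, 0], [0.0, 0, -0.0015, 0.072, 0, 0, 0], [0.0, 0, -0.0015, 0.072, 0, 0, 0]]], "newtons": 60}}

```text
time_s: 19.88
tcp_pos: [0.3918, 0.294, 0.022]
tool_rot: [0.871, -0.492, 0.0, 0.0]
ft_force: [0.2, -0.6, 5.8]
gripper_width: 0.0264
```

```bash
python3 - <<'E'
from h import *
from rig import capture
t,s=capture('top'),capture('side')
print('can',circ(t,contour(mask(t,'mustard',(260,125,318,185))),.095),circ(s,contour(mask(s,'mustard',(315,165,380,230))),.095))
go([.6732,-.0107,.18])
E
```

```text
can [ 0.67309402 -0.00997078  0.05438252] [ 0.67298141 -0.01128555  0.05755324]
t 19.98 tcp [0.3918 0.294  0.022 ] yaw -58.9 q6 1.59 tiltz [ 0.0003 -0.0003] w 0.0259 F [-0.5 -0.1  5.5]
shift [ 0.4063 -0.0838 -0.1578] turn [-0.01 -0.02  0.  ]
```

>>> {"name": "servo_tool", "arguments": {"motion": [[[0.0, 0, 0, -0.04, 0, 0, 0], [0.0, 0, 0, -0.09, 0, 0, 0], [0.0, 0, 0, -0.14, 0, 0, 0], [0.0, 0.02, -0.004, -0.175, 0, 0, 0], [0.0, 0.065, -0.0134, -0.175, 0, 0, 0], [0.0, 0.115, -0.0237, -0.175, 0, 0, 0], [0.0, 0.165, -0.034, -0.175, 0, 0, 0], [0.0, 0.215, -0.0443, -0.175, 0, 0, 0], [0.0, 0.265, -0.0547, -0.175, 0, 0, 0], [0.0, 0.31, -0.064, -0.175, 0, 0, 0]]]}}

```text
time_s: 21.22
tcp_pos: [0.6071, 0.06, 0.1971]
tool_rot: [0.871, -0.492, 0.0, 0.0]
ft_force: [0.3, 0.2, -3.8]
gripper_width: 0.026
```

```bash
python3 -c "
from h import *
go([.6731,-.0106,.15])"
```

```text
t 21.23 tcp [0.6071 0.06   0.1971] yaw -59.0 q6 1.06 tiltz [-0.0001 -0.0002] w 0.026 F [ 0.3  0.2 -3.8]
shift [ 0.0945 -0.0201  0.0471] turn [ 0.01 -0.01 -0.  ]
```

>>> {"name": "servo_tool", "arguments": {"motion": [[[0.0, 0.04, -0.0085, 0, 0, 0, 0], [0.0, 0.075, -0.016, 0, 0, 0, 0], [0.0, 0.0945, -0.02, 0, 0, 0, 0], [0.0, 0.0945, -0.02, 0.02, 0, 0, 0], [0.0, 0.0945, -0.02, 0.04, 0, 0, 0], [0.0, 0.0945, -0.02, 0.055, 0, 0, 0], [0.0, 0.0945, -0.02, 0.055, 0, 0, 0]]]}}

```text
time_s: 22.1
tcp_pos: [0.6714, -0.0101, 0.1406]
tool_rot: [0.871, -0.492, -0.002, 0.001]
ft_force: [-0.1, 0.0, -3.0]
gripper_width: 0.0262
```

```bash
python3 -c "
from h import *
go([.6731,-.0106,.1085])"
```

```text
t 22.1 tcp [ 0.6714 -0.0101  0.1406] yaw -58.9 q6 0.95 tiltz [-0.0039  0.0003] w 0.0262 F [-0.1  0.  -3. ]
shift [ 0.0014 -0.0013  0.0321] turn [0.19 0.13 0.  ]
```

>>> {"name": "servo_tool", "arguments": {"motion": [[[0.0, 0.0008, -0.0007, 0.01, 0.1, 0.1, 0], [0.0, 0.0008, -0.0007, 0.02, 0.1, 0.1, 0], [0.0, 0.0008, -0.0007, 0.027, 0.1, 0.1, 0], [0.0, 0.0008, -0.0007, 0.0325, 0.1, 0.1, 0], [0.0, 0.0008, -0.0007, 0.0325, 0.1, 0.1, 0], [0.0, 0.0008, -0.0007, 0.0325, 0.1, 0.1, 0]]]}}

```text
time_s: 22.85
tcp_pos: [0.6725, -0.0105, 0.1083]
tool_rot: [0.871, -0.492, -0.0, 0.0]
ft_force: [-0.5, 0.6, -1.6]
gripper_width: 0.0257
```

```bash
python3 - <<'E'
from h import *
from rig import capture
go([.6731,-.0106,.107])
s=capture('side');cv2.imwrite('pics/s9.png',cv2.resize(s['image'][140:260,275:435,::-1],(800,600)))
s0=load('side0');b=(300,140,390,232)
for x in(s0,s): c=contour(mask(x,'mustard',b));print('lid/rim',circ(x,c,.113 if x is s else .095),'base',base(x,c))
E
```

```text
t 22.85 tcp [ 0.6725 -0.0105  0.1083] yaw -58.9 q6 0.95 tiltz [-0.0012 -0.0004] w 0.0257 F [-0.5  0.6 -1.6]
shift [ 0.0004 -0.0004  0.0013] turn [0.07 0.02 0.  ]
lid/rim [ 0.67298141 -0.01128555  0.05755324] base [ 0.67746889 -0.00412874]
lid/rim [ 0.66494642 -0.02676631  0.0605924 ] base [ 0.67661764 -0.00372987]
```

View pics/s9.png

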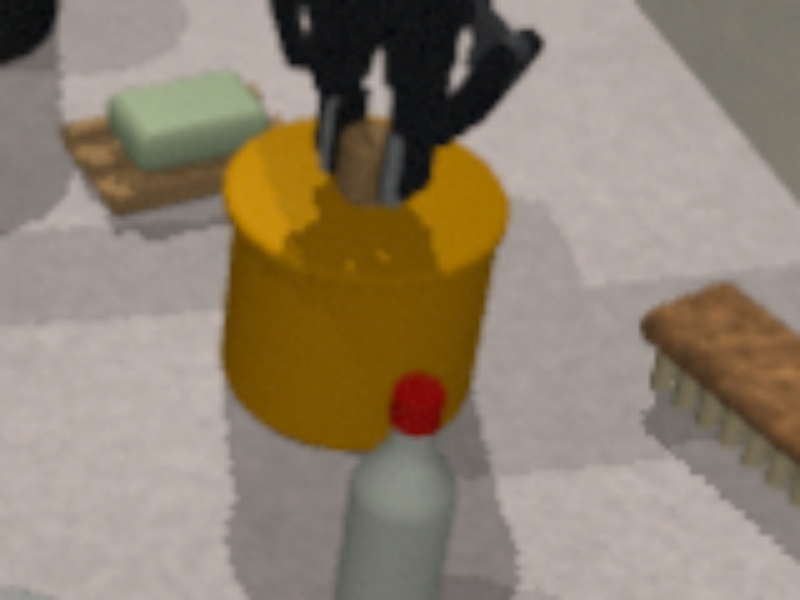

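The mustard lid sits level on its rim and the bottle is untouched. The fit above was off because I used a plane height of 0.113 where it should have been 0.103. I'll release and retreat.

>>> {"name": "servo_tool", "arguments": {"motion": [[[0.0, 0.0004, -0.0004, 0.0015, 0, 0, 0], [0.0, 0.0004, -0.0004, 0.0015, 0, 0, 0], [0.6, 0.0004, -0.0004, 0.0015, 0, 0, 0], [0.6, 0.0004, -0.0004, 0.0015, 0, 0, 0], [0.6, 0.0004, -0.0004, 0.0, 0, 0, 0], [0.6, 0.0004, -0.0004, -0.03, 0, 0, 0], [0.6, 0.0004, -0.0004, -0.07, 0, 0, 0], [0.6, 0.0004, -0.0004, -0.12, 0, 0, 0]]]}}

```text
time_s: 23.9
tcp_pos: [0.6724, -0.0105, 0.2285]
tool_rot: [0.871, -0.492, -0.001, 0.001]
ft_force: [1.1, -0.3, -0.0]
gripper_width: 0.051
```

>>> {"name": "servo_tool", "arguments": {"motion": [[[0.6, 0, 0.05, -0.02, 0, 0, 0], [0.6, 0, 0.1, -0.04, 0, 0, 0], [0.6, 0, 0.15, -0.05, 0, 0, 0], [0.6, 0, 0.2, -0.05, 0, 0, 0], [0.6, 0, 0.24, -0.05, 0, 0, 0], [0.6, 0, 0.24, -0.05, 0, 0, 0], [0.6, 0, 0.24, -0.05, 0, 0, 0], [0.6, 0, 0.24, -0.05, 0, 0, 0], [0.6, 0, 0.24, -0.05, 0, 0, 0]]]}}

```text
time_s: 25.02
tcp_pos: [0.4678, -0.1339, 0.2791]
tool_rot: [0.871, -0.491, -0.002, 0.001]
ft_force: [-0.9, -0.1, -0.2]
gripper_width: 0.0512
```

```bash
python3 - <<'E'
from h import *
from rig import capture
go([.5,-.1,.3])
t,s=capture('top'),capture('side')
can={'charcoal':((120,155,195,225),(235,85,297,157)),'mustard':((255,120,322,190),(310,145,385,232)),'blue':((380,170,450,235),(300,275,395,372))}
z={'charcoal':.128,'mustard':.103,'blue':.088}
for k,(a,b) in can.items():
    ct,cs=contour(mask(t,k,a)),contour(mask(s,k,b));print(k,'lid top',circ(t,ct,z[k]).round(4),'side',circ(s,cs,z[k]).round(4),'base',base(s,cs).round(4),'before',base(load('side0'),contour(mask(load('side0'),k,b))).round(4))
cv2.imwrite('pics/f_t.png',t['image'][:,:,::-1]);cv2.imwrite('pics/f_s.png',s['image'][:,:,::-1])
cv2.imwrite('pics/final.png',cv2.resize(np.vstack([t['image'][130:290,110:450,::-1],cv2.resize(s['image'][60:390,170:440,::-1],(340,416))]),(354,600)))
E
```

```text
t 25.02 tcp [ 0.4678 -0.1339  0.2791] yaw -58.9 q6 0.66 tiltz [-0.0037 -0.    ] w 0.0512 F [-0.9 -0.1 -0.2]
shift [-0.0124 -0.0451 -0.0211] turn [0.18 0.11 0.  ]
charcoal lid top [0.56   0.3238 0.0584] side [0.5707 0.3593 0.0938] base [0.5741 0.322 ] before [0.5634 0.3333]
mustard lid top [ 0.6716 -0.0114  0.0588] side [ 0.6708 -0.0155  0.0616] base [ 0.6774 -0.0041] before [ 0.6775 -0.0041]
blue lid top [ 0.5741 -0.34    0.0468] side [ 0.5637 -0.3346  0.0607] base [ 0.5665 -0.3284] before [ 0.5628 -0.3332]
```

View pics/f_s.png

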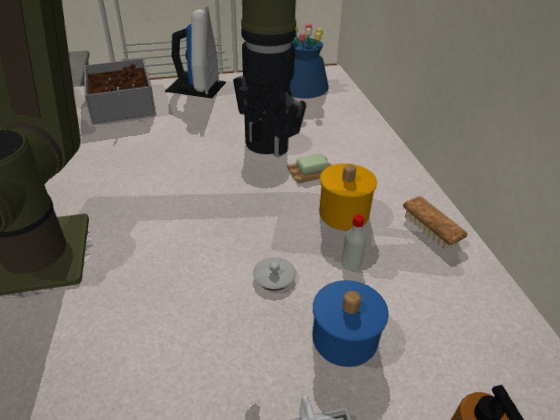

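View pics/f_t.png

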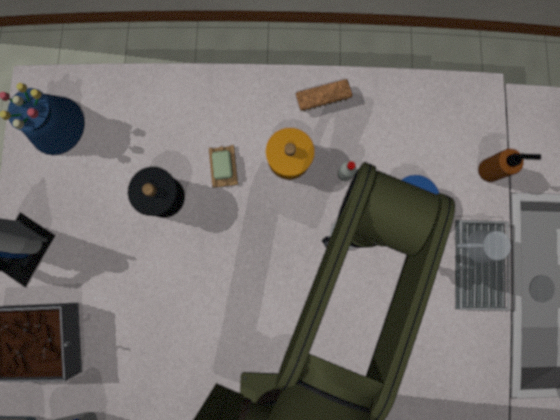

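Both views show the lids seated level. The plug at (274,272) and the soap dish at (223,165) haven't moved, and the bottle still stands at (347,170). I'll hand the job in.

```bash
python3 -c "
from rig import *
print(job_done(), read_state()['time_s'])"
```

```text
the job is handed in; nothing more can be done
the job is handed in; nothing more can be done
```

The scoop is inside the blue canister, and each of the three canisters is closed with the lid of its own colour. I handed the job in at about 25 s of the 99 s allowed; no verdict was reported.

- **Lid seating:** By my last measurements each lid is within about 3 mm of its canister's centre, against the 10 mm limit. I judged level by eye in the pictures and did not measure it numerically.
- **Scoop:** It lay flat inside the blue canister when I last saw it, before the lid went on.
- **Blue canister:** It shifted about 6 mm while the scoop was being placed. I measured it again before closing it.
- **Bystanders:** The sink plug, bottle and soap dish look unmoved in the pictures; I did not measure their positions. All three canisters stand upright, and the gripper is open and clear of everything.
- **Checks that failed or disagreed:**
  - In the final pictures the arm hid the blue lid from the top camera and the charcoal canister from the side camera, so those two fits are invalid. I relied on the other view and on earlier close-up checks for both.
  - The final side-view fit of the mustard lid reads about 5 mm off the canister centre, while the top view reads about 2 mm. I trust the top view.

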